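Roll two lying bottles up their storage ramps to the back stop

TASK

Two bottles lie on their sides at the low front ends of two sloped ramps. Make room at the front for the next bottles: with the fingertips, push each bottle up its gutter, over the crest and into the hollow against the stop plate, so that it stays there lying across the ramp and does not roll back when you let go. Do not lift the bottles or take them out of their gutters, and leave the other things on the desk where they are.

Things in the scene. Friction and masses are not known exactly. Their poses are not given: they have to be found in the camera images.
- cleaner_bottle_mid (a point): the larger of the two lying bottles, white with a blue screw cap, lying on its side across its ramp, at the start resting against the front lip. Body 34 mm thick and 71 mm long, total length 85 mm with the cap (22 mm thick). It rolls freely and weighs 20 to 80 g. This point lies on its axis, half-way along the total length; its z axis runs along the bottle from base to cap. Lying on the slope, the axis is 17 mm off the floor
- stain_bottle_mid (a point): the smaller of the two lying bottles, purple with a white screw cap, lying on its side across its ramp, at the start resting against the front lip. Body 28 mm thick and 46 mm long, total length 55 mm with the cap (18 mm thick). It rolls freely and weighs 20 to 80 g. This point lies on its axis, half-way along the total length; its z axis runs along the bottle from base to cap. Lying on the slope, the axis is 14 mm off the floor
- cleaner_bottle: the same larger bottle; origin at the centre of its base, z along the bottle towards the cap
- stain_bottle: the same smaller bottle; origin at the centre of its base, z along the bottle towards the cap
- wide_ramp: fixed polished slippery aluminium ramp on grey feet: a flat-floored gutter 87.5 mm wide between 5 mm side walls (14 mm high), 97.5 mm outside, 172 mm long. Origin on the desk under the centre line, 85 mm behind the front lip's inner face, 45 mm short of the crest; x runs level from the lip towards the stop, y to the left, z up. The floor climbs at 9 degrees from 12 mm above the desk at the lip to the crest
- wide_ramp_seat (a point): where the axis of the 34 mm bottle lies, on the centre line, when seated in the wide ramp's hollow, touching the stop: 16 mm behind the crest, which is 32.6 mm above the desk. Behind the crest the floor falls at 14 degrees to the upright stop plate (78 mm from the ramp's origin, top 50 mm above the desk). A bottle let go short of the crest rolls back; with its axis 5 mm past it, it rolls in by itself
- wide_ramp_floor (a point): point on the sloping floor of the wide ramp, on the centre line at the inner face of the front lip. Its x axis runs up the slope (crest at x = 132 mm), y across the gutter to the left, z square off the floor. The lip, 4 mm thick, stands 5 mm above the floor
- narrow_ramp: fixed polished slippery aluminium ramp on grey feet: a flat-floored gutter 57.5 mm wide between 5 mm side walls (14 mm high), 67.5 mm outside, 169 mm long. Origin on the desk under the centre line, 85 mm behind the front lip's inner face, 45 mm short of the crest; x runs level from the lip towards the stop, y to the left, z up. The floor climbs at 9 degrees from 12 mm above the desk at the lip to the crest
- narrow_ramp_seat (a point): where the axis of the 28 mm bottle lies, on the centre line, when seated in the narrow ramp's hollow, touching the stop: 16 mm behind the crest, which is 32.6 mm above the desk. Behind the crest the floor falls at 14 degrees to the upright stop plate (75 mm from the ramp's origin, top 50 mm above the desk). A bottle let go short of the crest rolls back; with its axis 5 mm past it, it rolls in by itself
- narrow_ramp_floor (a point): point on the sloping floor of the narrow ramp, on the centre line at the inner face of the front lip. Its x axis runs up the slope (crest at x = 132 mm), y across the gutter to the left, z square off the floor. The lip, 4 mm thick, stands 5 mm above the floor
- microscope_foot (a point): tall heavy microscope, fixed, to the right of the ramps; the arm starts on its far side and must go round in front of it (nearer the robot). This point: about the middle of its foot, on the desk; it stands some 0.2 m deep, 0.15 m wide and over 0.35 m tall
- oil_bottle: small upright amber bottle with a black cap, 26 mm across, 62 mm tall, standing between the two ramps; a bystander. Origin: centre of its underside
- petri_dish: round glass dish with lid, 60 mm across, 14 mm high, on the desk to the right; a bystander. Origin: centre of its underside
- slide_mailer: flat yellow slide holder 87 x 34 x 12 mm lying behind the ramps to the right; a bystander. Origin: centre of its underside
- swab_cup: white cup 57 mm across, 61 mm tall, standing behind the ramps; a bystander. Origin: centre of its underside
- floss_box: upright floss box 20 x 44 x 62 mm standing behind the ramps; a bystander. Origin: centre of its underside

How it is judged (in metres and radians):
At the end, for the whole second after the job is handed in: Both bottles lie at rest in the hollows of their ramps: axis 9 to 22 mm behind the crest, sunk below the height it has on the crest, within 12 mm of the centre line, lying within 0.2 rad of level (x of cleaner_bottle_mid in the frame of wide_ramp between 0.054 and 0.067 m and y of cleaner_bottle_mid in the frame of wide_ramp between -0.012 and 0.012 m and z of cleaner_bottle_mid in the frame of wide_ramp below 0.0496 m and angle between cleaner_bottle_mid's own z axis and vertical between 1.37 and 1.77 rad and linear speed of each of cleaner_bottle, stain_bottle below 0.02 m/s and angular speed of each of cleaner_bottle, stain_bottle below 0.5 rad/s and x of stain_bottle_mid in the frame of narrow_ramp between 0.054 and 0.067 m and y of stain_bottle_mid in the frame of narrow_ramp between -0.012 and 0.012 m and z of stain_bottle_mid in the frame of narrow_ramp below 0.0466 m and angle between stain_bottle_mid's own z axis and vertical between 1.37 and 1.77 rad); the robot touches nothing.
It fails at once if the larger bottle is lifted more than 8 mm off its gutter's floor or leaves the gutter (z of cleaner_bottle_mid in the frame of wide_ramp_floor above 0.025 m or z of cleaner_bottle_mid in the frame of wide_ramp_floor below -0.004 m or x of cleaner_bottle_mid in the frame of wide_ramp_floor below -0.005 m or y of cleaner_bottle_mid in the frame of wide_ramp_floor above 0.03 m or y of cleaner_bottle_mid in the frame of wide_ramp_floor below -0.03 m).
It fails at once if the smaller bottle is lifted more than 8 mm off its gutter's floor or leaves the gutter (z of stain_bottle_mid in the frame of narrow_ramp_floor above 0.022 m or z of stain_bottle_mid in the frame of narrow_ramp_floor below -0.004 m or x of stain_bottle_mid in the frame of narrow_ramp_floor below -0.005 m or y of stain_bottle_mid in the frame of narrow_ramp_floor above 0.03 m or y of stain_bottle_mid in the frame of narrow_ramp_floor below -0.03 m).
It fails at once if a bystander is moved more than 15 mm or knocked over (distance of any of oil_bottle, petri_dish, slide_mailer, swab_cup, floss_box from where it was at the start of the episode above 0.015 m or angle between any of oil_bottle, petri_dish, slide_mailer, swab_cup, floss_box's own z axis and vertical above 0.35 rad).
It also fails if it takes over 61 s, if anything falls off the work surface, if the arm or the gripper's body presses on something with over 40 N, if the wrist force passes 120 N, or if a joint passes its speed limit or range.

ROBOT

A 6-joint arm with a two-finger parallel gripper is mounted at the origin on a cart in front of the work surface, level with it; the furniture and walls round the work are solid. World frame = base frame: x ahead of the robot, y to its left, z up, the work surface at z = 0. Lengths are in mm, angles in rad, forces in N, time in s.
With the tool pointing down it reaches from about 350 to 775 mm from the base axis. Payload 7.3 kg.
Tool frame: the origin (TCP) lies at the very end of the fingers, on their centre line; the grasp point (between the pads) lies 19 mm behind it; z points along the fingers, y is the line along which they close (so a half turn about z gives the same grasp; the last joint's range is limited). The gripper opens to 92 mm and grips with 3 to 60 N. Pads are 19 mm wide; open, the fingers measure 130 mm over their backs; the gripper's body (75 mm by 190 mm) begins 47 mm behind the grasp point.
Start: joints at [1.046, 0.342, 1.524, -0, 1.275, -0.146], TCP at [194.135, 487.808, 226.741] pointing down, gripper open.
Joint ranges: [-2.53, 2.53], [-0.77, 2.02], [0.04, 2.7], [-1, 4.14], [0.28, 2.66], [-3.11, 3.11]. Speed limits (rad/s): [2.57, 2.57, 3.14, 3.14, 3.14, 3.14].

INTERFACE

Orientations are given as [roll, pitch, yaw] about the fixed x, y, z axes, in that order (R = Rz(yaw) Ry(pitch) Rx(roll)).
In Python, from plant import bot gives the robot as it stands.
- The arm moves only by the tool jog_arm, never from a script. Its argument "targets" is a list of rows, each an object with "xyz": the shift along the tool's x, y, z as a fraction of full scale, a list of three; "spin": the turn about the tool's z as a fraction of full scale. In form: [{"xyz": [x, y, z], "spin": spin}, ...]. A call has exactly 10 rows; each row shifts and turns the commanded pose from where the row before left it, along the tool's axes as they then stand; what a row does not reach is not made up. Full scale, the value 1, is 80 mm for a shift and 0.1 rad for a turn. A row lasts 1/8 s, in which the tool goes at most 62.5 mm and 10.7 degrees, less where a joint would pass 70% of its speed; a pose out of reach is approached as far as the arm can. A call with a number of a shift or a turn outside -1 to 1 is refused whole. A call with a gripper value outside its range is refused whole. "gripper" is the opening in per cent of the stroke, from 0 (shut) to 100 (fully open), set as the call begins (left out, the last holds). The fingers move at their own pace and stop on an object; the grip force is fixed at half the most. Time passes only in rows, so rows that do not move let the fingers close, or fill a call up. It gives the time, the measured TCP pose, the force, the opening and the grip force at its end, in the units of the state.
- bot.get_obs(): the state, without advancing time (a new reading comes with each control period).
- bot.capture(name): name is "scene" or "side" or "wrist"; returns the picture (420x560x3 uint8, blue, green, red); there is no depth.
- bot.get_calibration(name): a dict with "vfov" (degrees; the focal length in pixels is half the picture's height over the tangent of half this angle, whatever the lens; pixels are square), "cx", "cy" (the principal point, pixels), "eye" and "rotation" of the camera in the world. Camera axes: x right, y down, z forward; pixel columns grow to the right and rows downward; lengths in mm; the calibration is good to about 2 mm. A picture is of the moment at which its call begins: read the wrist's pose just before it. get_calibration takes no time and is no camera call; for the wrist camera it gives the pose at the moment of the call.
- bot.close_job(): hands the job in; it is judged then, once.
The state is a dict: "time": time; "joint_positions": joint angles; "dq": joint speeds; "tau": joint torques, N m; "tool_pos": TCP position; "tcp_rot": TCP orientation; "contact_force": force on the tool from outside, world axes, zero at the start; "moment": the same for the moment, N m; "grip_width": finger opening in mm; "finger_force": force on a finger pad.
Only numpy, scipy, OpenCV 4.12 (cv2) and the standard library are available. Lean on these libraries where they do the work, as an engineer would, in place of code of your own. Each camera call takes 0.05 s, during which the arm holds its last target. There are 200 camera calls.

## Working session

There is one attempt and no reset: what is moved stays moved. The work goes in short steps, Python scripts to look and compute and a tool call to move; the robot and the scene stay as the last step left them, time stands still between calls to the robot, and variables do not carry over. Pictures are saved under pics/ and viewed, at most 10 in all, crops included, and the job is handed in when it is done.

Besides the shell and the picture viewer there is one more tool, called after "Emit:" as name(argument=value, ...), one argument or row to a line, values as JSON. jog_arm: Moves the arm, as the interface text tells. Shift numbers are shares of 80 mm and turn numbers shares of 0.1 rad, none past 1 either way. Its arguments: {"type":"object","properties":{"targets":{"type":"array","items":{"type":"object","properties":{"xyz":{"type":"array","items":{"type":"number"}},"spin":{"type":"number"}}}},"gripper":{"type":"number"}},"required":["targets"]}

```bash
mkdir -p pics; ls
python3 - <<'E'
from plant import bot
import cv2
o=bot.get_obs();print(o)
for n in("scene","side"):
    print(n,bot.get_calibration(n)); cv2.imwrite(f"pics/{n}0.png",bot.capture(n))
E
```

```text
pics
{'time': 0.0, 'joint_positions': array([ 1.04602389e+00,  3.42683902e-01,  1.52502481e+00, -2.20517686e-05,
        1.27537387e+00, -1.45988042e-01]), 'dq': array([ 3.58906023e-04, -6.46150987e-05,  2.07249527e-04,  1.37692590e-03,
        1.91797838e-03,  2.14454747e-04]), 'tau': array([ 4.57849237e-04, -4.31253970e+01, -2.44219798e+01,  7.17438734e-02,
        5.61410410e-02, -1.37557727e-04]), 'tool_pos': array([193.91537377, 487.43948526, 226.06238106]), 'tcp_rot': array([-3.14011550e+00, -1.95877874e-04,  2.76281455e+00]), 'contact_force': array([-0.50325139,  0.32595198, -0.27941625]), 'moment': array([-0.00252191,  0.00640321,  0.03017532]), 'finger_force': 0.0, 'grip_width': 92.29704353790551}
scene {'vfov': 46.444425308564234, 'cx': 280.4122582865657, 'cy': 208.4361748809602, 'eye': array([-221.43463019, -772.26338313,  755.46219281]), 'rotation': array([-2.12807754, -0.02171498, -0.70648169])}
side {'vfov': 56.9336250972274, 'cx': 279.9323818043375, 'cy': 206.79777555943593, 'eye': array([463.24945612, 781.13957016, 519.05750714]), 'rotation': array([-2.13572092, -0.02389805, -2.99325544])}
```

View pics/scene0.png

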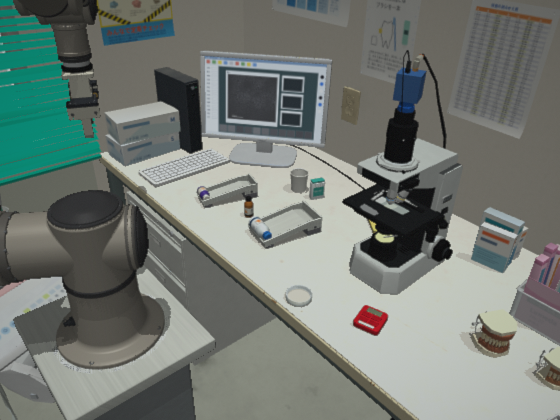

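View pics/side0.png

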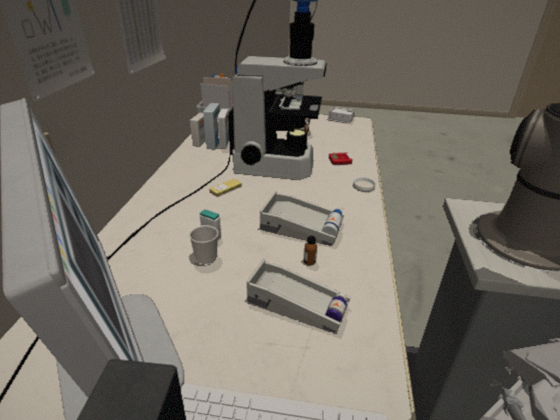

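The scene view shows the wide ramp at about (285,224), the narrow ramp at (228,190), and the oil bottle between them at (249,205). The arm is at the upper left. The side view shows the wide ramp at (300,218) and the narrow one at (297,295), with the bottles on the robot-side (low) ends at (334,222) and (337,307). Next I'll crop both views for corners.

```bash
cat > h.py <<'E'
import numpy as np, cv2
from scipy.spatial.transform import Rotation as R
from plant import bot
def cam(n):
    c=bot.get_calibration(n); f=210/np.tan(np.radians(c["vfov"]/2))
    return f,c["cx"],c["cy"],np.array(c["eye"]),R.from_euler("xyz",c["rotation"]).as_matrix()
def ray(c,u,v):
    f,cx,cy,e,M=c; d=M@np.array([(u-cx)/f,(v-cy)/f,1]); return e,d/np.linalg.norm(d)
def onz(c,u,v,z):
    e,d=ray(c,u,v); return e+d*(z-e[2])/d[2]
def proj(c,p):
    f,cx,cy,e,M=c; q=M.T@(np.array(p)-e); return q[:2]/q[2]*f+[cx,cy]
def tri(c1,p1,c2,p2):
    e1,d1=ray(c1,*p1); e2,d2=ray(c2,*p2)
    s=np.linalg.lstsq(np.c_[d1,-d2],e2-e1,rcond=None)[0]
    a,b=e1+s[0]*d1,e2+s[1]*d2; return (a+b)/2,np.linalg.norm(a-b)
E
python3 - <<'E'
import cv2
a=cv2.imread("pics/scene0.png")[165:255,185:335]; b=cv2.imread("pics/side0.png")[188:338,235:355]
cv2.imwrite("pics/c1.png",cv2.resize(a,None,fx=5,fy=5,interpolation=cv2.INTER_CUBIC))
cv2.imwrite("pics/c2.png",cv2.resize(b,None,fx=4,fy=4,interpolation=cv2.INTER_CUBIC))
E
```

```text
(no output)
```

View pics/c1.png

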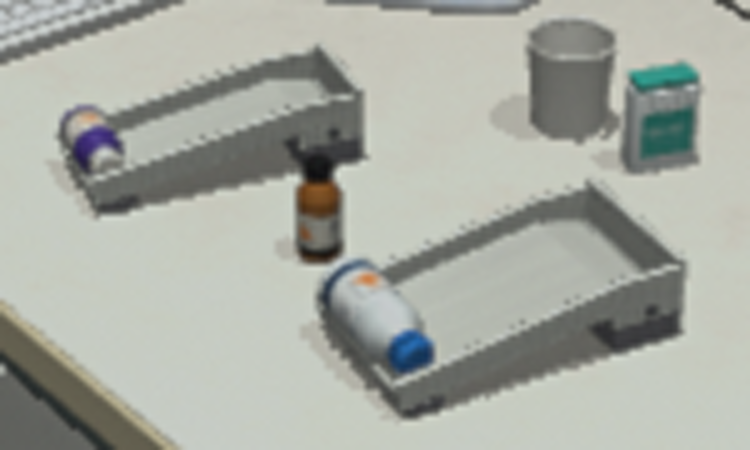

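View pics/c2.png

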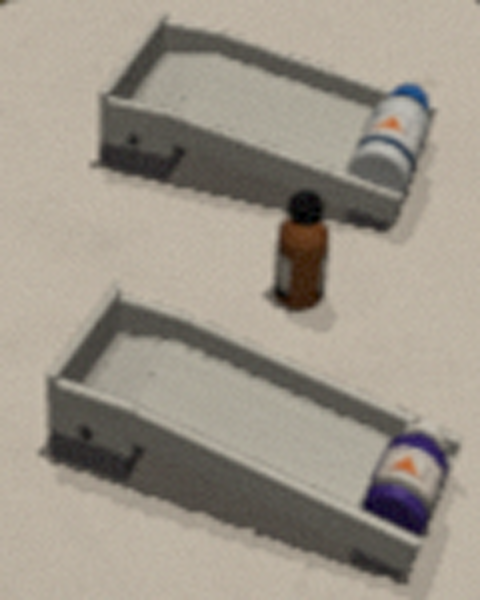

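Run:
```python
from h import *
np.set_printoptions(precision=1,suppress=True)
S=cam("scene");D=cam("side")
s=lambda u,v:(185+(u+.5)/5-.5,165+(v+.5)/5-.5); d=lambda u,v:(235+(u+.5)/4-.5,188+(v+.5)/4-.5)
print("WL rear",tri(S,s(590,182),D,d(103,95)),"WR rear",tri(S,s(684,264),D,d(165,22)))
print("NL rear",tri(S,s(318,48),D,d(52,378)),"NR rear",tri(S,s(361,95),D,d(117,293)))
for n,p,z,c in [("W FR top",s(398,384),26,S),("W FR bot",s(405,415),0,S),("W RR bot",s(682,333),0,S),("N FR top",s(92,184),26,S),("N FR bot",s(100,212),0,S),("N RR bot",s(361,158),0,S),
 ("W FL top",d(403,192),26,D),("W FL bot",d(392,228),0,D),("W RL bot",d(97,165),0,D),("N FL top",d(418,541),26,D),("N FL bot",d(405,578),0,D),("N RL bot",d(43,455),0,D),("oil bot S",s(320,258),0,S),("oil bot D",d(300,305),0,D)]:
    print(n,onz(c,*p,z)[:2])
```

```text
WL rear (array([601.6,  72.2,  48.5]), np.float64(0.5322035523558611)) WR rear (array([582.8, -19.9,  46.4]), np.float64(3.769390085821986))
NL rear (array([580.6, 295.7,  47.3]), np.float64(1.2554172808154331)) NR rear (array([564.3, 233.4,  46.4]), np.float64(0.7187352336630126))
W FR top [415.6  13.3]
W FR bot [424.   17.7]
W RR bot [588.7 -18.7]
N FR top [401.6 275.2]
N FR bot [410.2 283.1]
N RR bot [567.6 237.5]
W FL top [432.8 101.9]
W FL bot [436.2 100.3]
W RL bot [605.6  71.6]
N FL top [420.1 340. ]
N FL bot [422.8 337.4]
N RL bot [586.3 295.6]
oil bot S [480.4 164. ]
oil bot D [480.4 172.8]
```

Emit:
jog_arm(
  targets=[
    {"xyz": [-0.32, -0.11, 0.04], "spin": -0.12},
    {"xyz": [-0.32, -0.11, 0.04], "spin": -0.12},
    {"xyz": [-0.32, -0.11, 0.04], "spin": -0.12},
    {"xyz": [-0.32, -0.11, 0.04], "spin": -0.12},
    {"xyz": [-0.32, -0.11, 0.04], "spin": -0.12},
    {"xyz": [-0.32, -0.11, 0.04], "spin": -0.12},
    {"xyz": [-0.32, -0.11, 0.04], "spin": -0.12},
    {"xyz": [-0.32, -0.11, 0.04], "spin": -0.12},
    {"xyz": [-0.32, -0.11, 0.04], "spin": -0.12},
    {"xyz": [0, 0, 0], "spin": 0},
  ],
  gripper=0,
)

```text
time: 1.35
tool_pos: [387.0, 337.1, 197.3]
tcp_rot: [-3.141, -0.001, 2.868]
contact_force: [0.3, -0.3, 0.1]
grip_width: 0.8
finger_force: 0.0
```

Run:
```python
from h import *
o=bot.get_obs();print(o["time"],o["tool_pos"],o["tcp_rot"],o["grip_width"],bot.get_calibration("wrist"))
np.save("w1.npy",np.array(cam("wrist"),dtype=object),allow_pickle=True)
cv2.imwrite("pics/w1.png",bot.capture("wrist"))
```

```text
1.35 [387.04087623 337.10829126 197.2934325 ] [-3.14065070e+00 -6.98884509e-04  2.86833131e+00] 0.7985280812830098 {'vfov': 71.46954832981866, 'cx': 276.8213549165672, 'cy': 209.7375326069154, 'eye': array([316.71583244, 357.26999483, 354.8960131 ]), 'rotation': array([ 2.86787288e+00, -2.54512979e-04,  1.29826980e+00])}
```

View pics/w1.png

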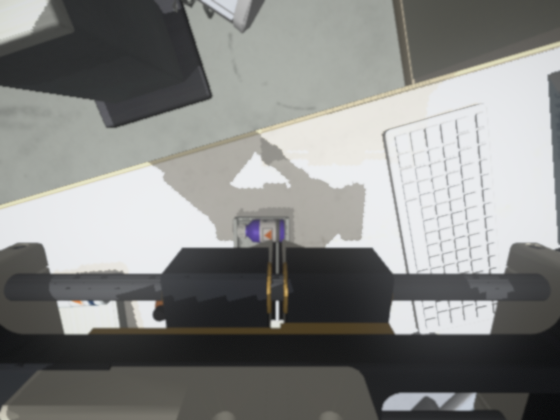

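The wrist view shows the purple bottle at (267,231), with the narrow ramp's front corners at about (235,217) and (292,217). The gripper hides the rest of it.

Run:
```python
from h import *
np.set_printoptions(precision=1,suppress=True)
W=np.load("w1.npy",allow_pickle=True)
for p,z in [((235,217),26),((292,217),26),((267,231),28)]: print(onz(W,*p,z)[:2])
im=cv2.cvtColor(cv2.imread("pics/w1.png"),cv2.COLOR_BGR2HSV)
m=cv2.inRange(im,(115,90,40),(150,255,255));m[:200]=0;m[250:]=0
ys,xs=np.nonzero(m);print(xs.min(),xs.max(),ys.min(),ys.max())
o=np.array([496,284.9]);a=-.26;x=np.array([np.cos(a),np.sin(a)]);y=np.array([-x[1],x[0]])
print("exp front corners",o-89*x+y*33.7,o-89*x-y*33.7,"bottle",o-72*x)
# bottles from scene and side via masks
for n in("scene","side"):
    c=cam(n);h=cv2.cvtColor(cv2.imread(f"pics/{n}0.png"),cv2.COLOR_BGR2HSV)
    p=cv2.inRange(h,(115,80,30),(150,255,255));
    if n=="scene": b=(slice(180,205),slice(190,215))
    else: b=(slice(290,325),slice(320,355))
    ys,xs=np.nonzero(p[b]); u,v=xs.mean()+b[1].start,ys.mean()+b[0].start
    print(n,u,v,onz(c,u,v,28)[:2])
t=bot.get_obs()["tool_pos"][:2]; d=o-t; print("tool in N frame",-d@x,-d@y)
```

```text
[401.  282.6]
[419.1 347.3]
[427.3 314.4]
246 283 221 241
exp front corners [418.7 340.3] [401.3 275.2] bottle [426.4 303.4]
scene 203.1764705882353 193.14705882352942 [425.9 311.7]
side 335.16339869281046 310.6928104575163 [427.4 316.8]
tool in N frame -119.66639706143927 22.82149367777394
```

Emit:
jog_arm(
  targets=[
    {"xyz": [-0.32, -0.18, 0], "spin": 0},
    {"xyz": [-0.32, -0.18, 0], "spin": 0},
    {"xyz": [-0.32, -0.18, 0], "spin": 0},
    {"xyz": [-0.32, -0.18, 0], "spin": 0},
    {"xyz": [-0.32, -0.18, 0], "spin": 0},
    {"xyz": [-0.32, -0.18, 0], "spin": 0},
    {"xyz": [-0.32, -0.18, 0], "spin": 0},
    {"xyz": [-0.32, -0.18, 0], "spin": 0},
    {"xyz": [0, 0, 0], "spin": 0},
    {"xyz": [0, 0, 0], "spin": 0},
  ],
)

```text
time: 2.65
tool_pos: [551.9, 173.4, 197.8]
tcp_rot: [3.141, -0.001, 2.871]
contact_force: [0.6, -0.1, 1.1]
grip_width: 0.3
finger_force: 0.0
```

Run:
```python
from h import *
o=bot.get_obs();print(o["time"],o["tool_pos"],o["tcp_rot"])
np.save("w2.npy",np.array(cam("wrist"),dtype=object),allow_pickle=True)
cv2.imwrite("pics/w2.png",bot.capture("wrist"))
im=cv2.imread("pics/w2.png"); cv2.imwrite("pics/w2c.png",cv2.resize(im[0:290,50:450],None,fx=2,fy=2,interpolation=cv2.INTER_CUBIC))
```

```text
2.65 [551.86084533 173.36961741 197.78164013] [ 3.14139719e+00 -1.00660864e-03  2.87141640e+00]
```

View pics/w2c.png

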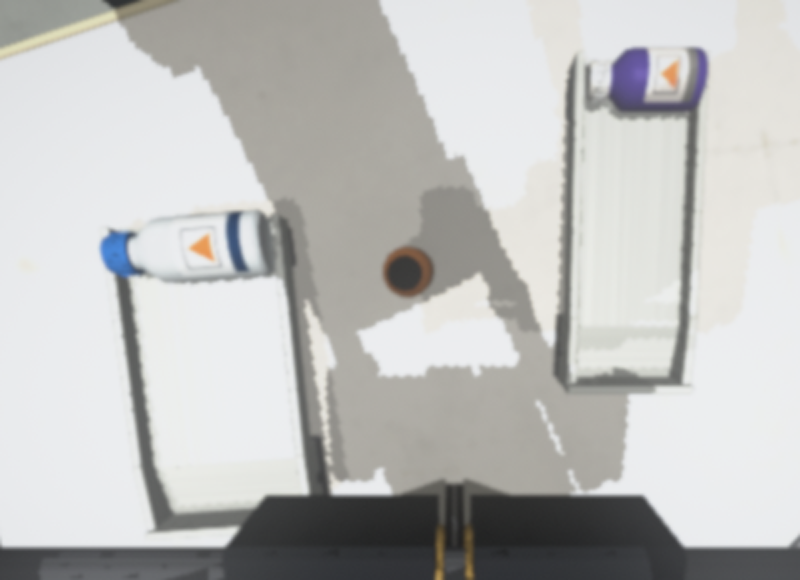

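The wrist view shows both ramps (crop pixels). Purple bottle: cap end (587,85), base (707,78). Narrow stop's top outer corners: (566,390) and (693,388). White bottle: cap end (101,249), base (268,243). Wide stop's left corner: (150,531). Oil bottle cap: (404,272).

Run:
```python
from h import *
np.set_printoptions(precision=1,suppress=True)
W=np.load("w2.npy",allow_pickle=True)
P=lambda u,v,z:onz(W,50+(u+.5)/2-.5,(v+.5)/2-.5,z)[:2]
q={}
for n,p in {"Ncap":(587,85,28),"Nbase":(707,78,28),"NrearR":(566,390,50),"NrearL":(693,388,50),"NfrontR":(572,58,26),"NwallLmid":(702,112,30),
 "Wcap":(101,249,31),"Wbase":(268,243,31),"WrearR":(150,531,50),"WfrontL":(286,202,26),"WfrontR":(118,285,29),"oilcap":(404,272,62)}.items(): q[n]=P(*p); print(n,q[n])
for c,b,L in(("Ncap","Nbase",55),("Wcap","Wbase",85)):
    d=q[c]-q[b];print(np.linalg.norm(d),L,"mid",(q[c]+q[b])/2,"ramp yaw",np.arctan2(-d[0],d[1])+0 if d[1]>0 else np.arctan2(d[0],-d[1]))
d=q["NrearL"]-q["NrearR"];print("N rear width",np.linalg.norm(d),"yaw",np.arctan2(-d[0],d[1]),"mid",(q["NrearL"]+q["NrearR"])/2)
d=q["NrearR"]-q["NfrontR"];print("N right wall",np.linalg.norm(d),np.arctan2(d[1],d[0]))
d=q["WrearR"]-q["WfrontR"];print("W right wall",np.linalg.norm(d),np.arctan2(d[1],d[0]))
```

```text
Ncap [419.5 279.9]
Nbase [432.4 338.5]
NrearR [564. 233.]
NrearL [581.1 298.8]
NfrontR [405.3 275.7]
NwallLmid [447.3 332.8]
Wcap [427.9  13.1]
Wbase [448.7 100. ]
WrearR [581.4 -15. ]
WfrontL [431.1 115. ]
WfrontR [447.3  13. ]
oilcap [482.2 168. ]
59.98226569336288 55 mid [426.  309.2] ramp yaw -0.21679575606510043
89.28415018855473 85 mid [438.3  56.6] ramp yaw -0.2351195564279759
N rear width 67.97874205274123 yaw -0.25362273858849316 mid [572.5 265.9]
N right wall 164.34056295851417 -0.26308295456270187
W right wall 136.92423323443606 -0.2057368180209478
```

Emit:
jog_arm(
  targets=[
    {"xyz": [0.196, -0.228, 0.122], "spin": 0},
    {"xyz": [0.196, -0.228, 0.122], "spin": 0},
    {"xyz": [0.196, -0.228, 0.122], "spin": 0},
    {"xyz": [0.196, -0.228, 0.122], "spin": 0},
    {"xyz": [0.196, -0.228, 0.122], "spin": 0},
    {"xyz": [0.196, -0.228, 0.122], "spin": 0},
    {"xyz": [0.196, -0.228, 0.122], "spin": 0},
    {"xyz": [0.196, -0.228, 0.122], "spin": 0},
    {"xyz": [0, 0, 0], "spin": -0.42},
    {"xyz": [0, 0, 0], "spin": -0.42},
  ],
  gripper=27,
)

```text
time: 3.95
tool_pos: [392.2, 66.1, 120.1]
tcp_rot: [3.141, 0.0, 2.957]
contact_force: [0.3, -0.2, -0.7]
grip_width: 25.1
finger_force: 0.0
```

```bash
cat > st.py <<'E'
from h import *
import sys
np.set_printoptions(precision=1,suppress=True)
F={"W":(510.1,43.3,-.188),"N":(495.7,287.4,-.268)}
def st():
    o=bot.get_obs();t=o["tool_pos"]
    for k,(a,b,w) in F.items():
        d=t[:2]-[a,b];print(k,"x %.1f y %.1f z %.1f dyaw %.3f"%(d@[np.cos(w),np.sin(w)],d@[-np.sin(w),np.cos(w)],t[2],(o["tcp_rot"][2]-np.pi-w+np.pi)%(2*np.pi)-np.pi))
    print("t",o["time"],"F",o["contact_force"],"w",o["grip_width"],t)
if __name__=="__main__": st()
E
python3 st.py
```

```text
W x -120.1 y 0.3 z 120.1 dyaw 0.003
N x -41.2 y -240.9 z 120.1 dyaw 0.083
t 3.95 F [ 0.3 -0.2 -0.7] w 25.1137508708747 [392.2  66.1 120.1]
```

Emit:
jog_arm(
  targets=[
    {"xyz": [0, 0, 0.15], "spin": 0},
    {"xyz": [0, 0, 0.15], "spin": 0},
    {"xyz": [0, 0, 0.15], "spin": 0},
    {"xyz": [0, 0, 0.15], "spin": 0},
    {"xyz": [0, 0, 0.15], "spin": 0},
    {"xyz": [0, 0, 0.15], "spin": 0},
    {"xyz": [0, 0, 0.15], "spin": 0},
    {"xyz": [0, 0, 0.15], "spin": 0},
    {"xyz": [0, 0, 0], "spin": 0},
    {"xyz": [0, 0, 0], "spin": 0},
  ],
)

```text
time: 5.2
tool_pos: [393.0, 65.3, 23.9]
tcp_rot: [3.141, 0.0, 2.955]
contact_force: [0.3, -0.2, 0.8]
grip_width: 24.8
finger_force: 0.0
```

```bash
python3 st.py
python3 - <<'E'
from h import *
a=bot.capture("side")[170:270,240:390];b=bot.capture("wrist")[130:330,150:450]
a=cv2.resize(a,(600,400),interpolation=cv2.INTER_CUBIC);b=cv2.resize(b,(300,200))
c=np.zeros((600,600,3),np.uint8);c[:400]=a;c[400:,:300]=b;cv2.imwrite("pics/s3.png",c)
E
```

```text
W x -119.2 y -0.3 z 23.9 dyaw 0.001
N x -40.2 y -241.3 z 23.9 dyaw 0.081
t 5.2 F [ 0.3 -0.2  0.8] w 24.834463013254283 [393.   65.3  23.9]
```

View pics/s3.png

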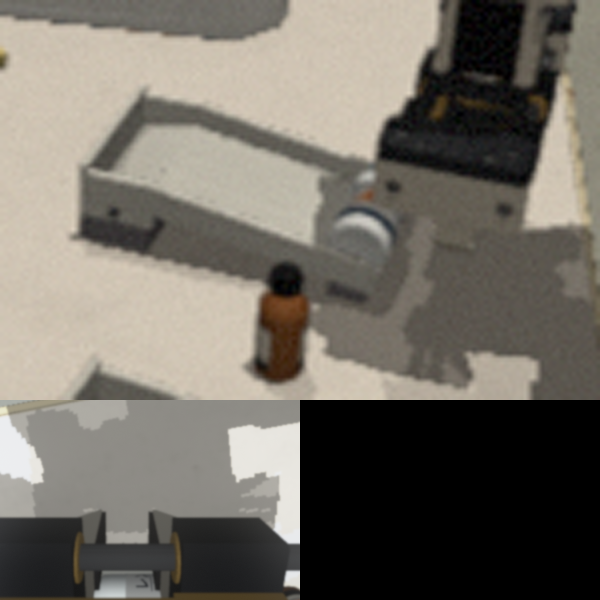

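Emit:
jog_arm(
  targets=[
    {"xyz": [-0.06, 0, 0], "spin": 0},
    {"xyz": [-0.06, 0, 0], "spin": 0},
    {"xyz": [-0.06, 0, 0], "spin": 0},
    {"xyz": [-0.06, 0, 0], "spin": 0},
    {"xyz": [-0.06, 0, -0.01], "spin": 0},
    {"xyz": [-0.06, 0, -0.01], "spin": 0},
    {"xyz": [-0.06, 0, -0.01], "spin": 0},
    {"xyz": [-0.06, 0, -0.01], "spin": 0},
    {"xyz": [-0.06, 0, -0.01], "spin": 0},
    {"xyz": [-0.06, 0, -0.01], "spin": 0},
  ],
)

```text
time: 6.55
tool_pos: [440.3, 56.3, 28.7]
tcp_rot: [3.142, -0.0, 2.955]
contact_force: [0.2, 0.5, 0.1]
grip_width: 24.5
finger_force: 0.3
```

```bash
python3 st.py
python3 - <<'E'
from h import *
a=bot.capture("side")[170:270,240:390]
cv2.imwrite("pics/s4.png",cv2.resize(a,(600,400),interpolation=cv2.INTER_CUBIC))
E
```

```text
W x -71.0 y -0.2 z 28.7 dyaw 0.001
N x 7.8 y -237.5 z 28.7 dyaw 0.081
t 6.55 F [0.2 0.5 0.1] w 24.526707869478596 [440.3  56.3  28.7]
```

View pics/s4.png

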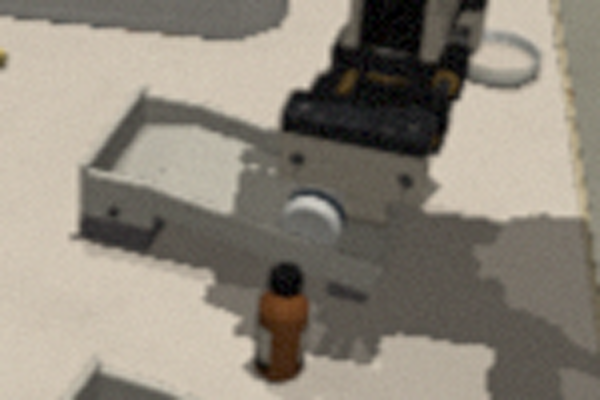

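The bottle has rolled up evenly ahead of the fingers, with its base now at crop (313,220). I'll keep pushing.

Emit:
jog_arm(
  targets=[
    {"xyz": [-0.075, 0, -0.009], "spin": 0},
    {"xyz": [-0.075, 0, -0.009], "spin": 0},
    {"xyz": [-0.075, 0, -0.009], "spin": 0},
    {"xyz": [-0.075, 0, -0.009], "spin": 0},
    {"xyz": [-0.075, 0, -0.009], "spin": 0},
    {"xyz": [-0.075, 0, -0.009], "spin": 0},
    {"xyz": [-0.075, 0, -0.009], "spin": 0},
    {"xyz": [-0.075, 0, -0.009], "spin": 0},
    {"xyz": [-0.075, 0, -0.009], "spin": 0},
    {"xyz": [-0.075, 0, -0.009], "spin": 0},
  ],
)

```text
time: 7.85
tool_pos: [499.4, 45.2, 35.9]
tcp_rot: [3.142, 0.0, 2.955]
contact_force: [0.3, 0.8, 0.3]
grip_width: 24.7
finger_force: 0.3
```

Emit:
jog_arm(
  targets=[
    {"xyz": [-0.06, 0, -0.008], "spin": 0},
    {"xyz": [-0.06, 0, -0.008], "spin": 0},
    {"xyz": [-0.06, 0, -0.008], "spin": 0},
    {"xyz": [-0.06, 0, -0.008], "spin": 0},
    {"xyz": [-0.06, 0, -0.008], "spin": 0},
    {"xyz": [-0.05, 0, -0.008], "spin": 0},
    {"xyz": [-0.04, 0, 0], "spin": 0},
    {"xyz": [-0.04, 0, 0], "spin": 0},
    {"xyz": [-0.03, 0, 0], "spin": 0},
    {"xyz": [0, 0, 0], "spin": 0},
  ],
)

```text
time: 9.1
tool_pos: [535.3, 38.4, 39.7]
tcp_rot: [3.141, 0.0, 2.955]
contact_force: [0.8, -0.4, -0.2]
grip_width: 24.5
finger_force: 0.0
```

```bash
python3 st.py
python3 - <<'E'
from h import *
a=bot.capture("side")[170:270,240:390]
cv2.imwrite("pics/s5.png",cv2.resize(a,(600,400),interpolation=cv2.INTER_CUBIC))
E
```

```text
W x 25.7 y -0.1 z 39.7 dyaw 0.001
N x 104.1 y -229.6 z 39.7 dyaw 0.081
t 9.1 F [ 0.8 -0.4 -0.2] w 24.537633090330697 [535.3  38.4  39.7]
```

View pics/s5.png

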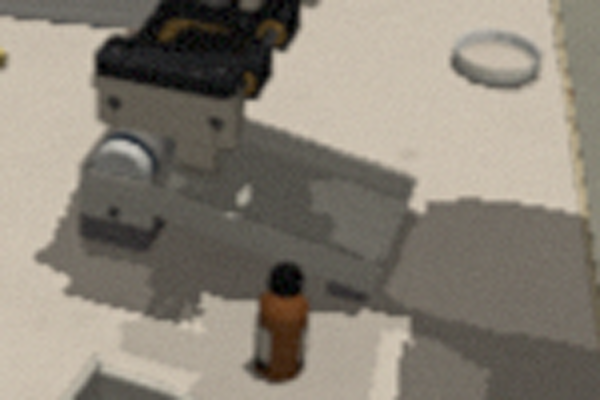

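The larger bottle has crossed the crest and rests against the stop (base at about (118,160)), and the fingers carry no force. I'll back off and rise.

Emit:
jog_arm(
  targets=[
    {"xyz": [0.1, 0, 0], "spin": 0},
    {"xyz": [0.15, 0, 0], "spin": 0},
    {"xyz": [0.15, 0, -0.1], "spin": 0},
    {"xyz": [0, 0, -0.2], "spin": 0},
    {"xyz": [0, 0, -0.2], "spin": 0},
    {"xyz": [0, 0, -0.2], "spin": 0},
    {"xyz": [0, 0, -0.2], "spin": 0},
    {"xyz": [0, 0, -0.2], "spin": 0},
    {"xyz": [0, 0, -0.2], "spin": 0},
    {"xyz": [0, 0, -0.1], "spin": 0},
  ],
)

```text
time: 10.4
tool_pos: [503.4, 44.5, 152.9]
tcp_rot: [3.141, 0.002, 2.955]
contact_force: [0.7, 0.5, -0.5]
grip_width: 25.2
finger_force: 0.0
```

Run:
```python
from st import *
st()
# colour check of both bottles, numeric: white/blue cleaner bottle on wide ramp via wrist & scene blue cap
for n in("scene","side","wrist"):
    c=cam(n);im=bot.capture(n);cv2.imwrite(f"pics/k_{n}.png",im);h=cv2.cvtColor(im,cv2.COLOR_BGR2HSV)
    m=cv2.inRange(h,(98,140,60),(114,255,255))
    k,_,s,ct=cv2.connectedComponentsWithStats(m)
    for i in range(1,k):
        if s[i,4]>8:
            p=onz(c,*ct[i],47)[:2]; d=p-F["W"][:2];w=F["W"][2]
            q=(d@[np.cos(w),np.sin(w)],d@[-np.sin(w),np.cos(w)])
            if abs(q[0])<150 and abs(q[1])<80: print(n,s[i],ct[i],p,np.array(q))
o=bot.get_obs(); w=F["N"][2]; g=np.array(F["N"][:2])-118*np.array([np.cos(w),np.sin(w)]); d=np.r_[g,0]-np.r_[o["tool_pos"][:2],0]
y=o["tcp_rot"][2];print("tool shift mm",d[:2]@[np.cos(y),np.sin(y)],d[:2]@[np.sin(y),-np.cos(y)],"dyaw",np.pi+w-y)
```

```text
W x -6.8 y -0.1 z 152.9 dyaw 0.001
N x 71.8 y -232.2 z 152.9 dyaw 0.081
t 10.4 F [ 0.7  0.5 -0.5] w 25.197087982124916 [503.4  44.5 152.9]
scene [308 213   9   7  40] [311.7 216. ] [569.2   1.4] [ 65.9 -30.1]
side [280 193   5   5   9] [282.4 194.6] [564.4 -12.7] [ 63.8 -44.8]
tool shift mm 170.30292517022218 246.8837433590569 dyaw -0.08129317072397235
```

Emit:
jog_arm(
  targets=[
    {"xyz": [0.266, 0.386, 0], "spin": 0},
    {"xyz": [0.266, 0.386, 0], "spin": 0},
    {"xyz": [0.266, 0.386, 0], "spin": 0},
    {"xyz": [0.266, 0.386, 0], "spin": 0},
    {"xyz": [0.266, 0.386, 0], "spin": 0},
    {"xyz": [0.266, 0.386, 0], "spin": 0},
    {"xyz": [0.266, 0.386, 0], "spin": 0},
    {"xyz": [0.266, 0.386, 0], "spin": 0},
    {"xyz": [0, 0, 0], "spin": 0.41},
    {"xyz": [0, 0, 0], "spin": 0.41},
  ],
  gripper=9,
)

```text
time: 11.8
tool_pos: [381.4, 319.0, 150.8]
tcp_rot: [-3.14, -0.001, 2.873]
contact_force: [0.2, -0.1, -0.2]
grip_width: 8.3
finger_force: 0.0
```

```bash
python3 st.py
```

```text
W x -178.0 y 246.7 z 150.8 dyaw -0.081
N x -118.6 y 0.2 z 150.8 dyaw -0.001
t 11.8 F [ 0.2 -0.1 -0.2] w 8.303242478454782 [381.4 319.  150.8]
```

Emit:
jog_arm(
  targets=[
    {"xyz": [0, 0, 0.2], "spin": 0},
    {"xyz": [0, 0, 0.2], "spin": 0},
    {"xyz": [0, 0, 0.2], "spin": 0},
    {"xyz": [0, 0, 0.2], "spin": 0},
    {"xyz": [0, 0, 0.2], "spin": 0},
    {"xyz": [0, 0, 0.2], "spin": 0},
    {"xyz": [0, 0, 0.2], "spin": 0},
    {"xyz": [0, 0, 0.2], "spin": 0},
    {"xyz": [0, 0, 0], "spin": 0},
    {"xyz": [0, 0, 0], "spin": 0},
  ],
)

```text
time: 13.05
tool_pos: [382.3, 318.8, 23.9]
tcp_rot: [3.142, 0.0, 2.873]
contact_force: [1.4, -0.4, 0.4]
grip_width: 8.2
finger_force: 0.0
```

Emit:
jog_arm(
  targets=[
    {"xyz": [-0.06, 0, 0], "spin": 0},
    {"xyz": [-0.06, 0, 0], "spin": 0},
    {"xyz": [-0.06, 0, 0], "spin": 0},
    {"xyz": [-0.06, 0, 0], "spin": 0},
    {"xyz": [-0.06, 0, -0.009], "spin": 0},
    {"xyz": [-0.06, 0, -0.009], "spin": 0},
    {"xyz": [-0.06, 0, -0.009], "spin": 0},
    {"xyz": [-0.06, 0, -0.009], "spin": 0},
    {"xyz": [-0.06, 0, -0.009], "spin": 0},
    {"xyz": [-0.06, 0, -0.009], "spin": 0},
  ],
)

```text
time: 14.3
tool_pos: [428.9, 305.9, 28.1]
tcp_rot: [3.142, 0.0, 2.873]
contact_force: [-0.1, -0.2, -0.3]
grip_width: 8.4
finger_force: 0.2
```

Run:
```python
from st import *
st()
c=cam("side");im=bot.capture("side");cv2.imwrite("pics/n1.png",im);h=cv2.cvtColor(im,cv2.COLOR_BGR2HSV)
m=cv2.inRange(h,(115,80,30),(150,255,255));m[:180]=0;m[345:]=0;m[:,:230]=0;m[:,370:]=0
ys,xs=np.nonzero(m);print(len(xs),xs.min(),xs.max(),ys.min(),ys.max(),"start was 335,311")
p=onz(c,xs.mean(),ys.mean(),33)[:2];d=p-F["N"][:2];w=F["N"][2];print(d@[np.cos(w),np.sin(w)],d@[-np.sin(w),np.cos(w)])
```

```text
W x -128.9 y 242.8 z 28.1 dyaw -0.081
N x -69.3 y 0.1 z 28.1 dyaw -0.001
t 14.3 F [-0.1 -0.2 -0.3] w 8.395196877279215 [428.9 305.9  28.1]Traceback (most recent call last):
  File "<stdin>", line 5, in <module>
    return umr_minimum(a, axis, None, out, keepdims, initial, where)
ValueError: zero-size array to reduction operation minimum which has no identity
```

Run:
```python
from st import *
c=cam("side");im=cv2.imread("pics/n1.png");h=cv2.cvtColor(im,cv2.COLOR_BGR2HSV)
m=cv2.inRange(h,(108,50,15),(155,255,255));m[:180]=0;m[345:]=0;m[:,:230]=0;m[:,370:]=0
k,_,s,ct=cv2.connectedComponentsWithStats(m)
for i in range(1,k):
    if s[i,4]>5:
        p=onz(c,*ct[i],33)[:2];d=p-F["N"][:2];w=F["N"][2];print(s[i],ct[i],d@[np.cos(w),np.sin(w)],d@[-np.sin(w),np.cos(w)])
print(h[295:310:5,300:345:4].tolist())
```

```text
[[[21, 41, 100], [40, 36, 43], [150, 13, 19], [120, 49, 26], [135, 15, 34], [70, 16, 49], [60, 5, 49], [0, 0, 47], [165, 39, 39], [105, 24, 43], [90, 6, 42], [10, 29, 26]], [[19, 45, 108], [8, 18, 57], [22, 42, 110], [18, 42, 110], [19, 38, 95], [8, 30, 34], [150, 204, 10], [45, 27, 19], [80, 19, 41], [0, 0, 54], [90, 20, 51], [105, 12, 42]], [[19, 44, 109], [21, 42, 97], [15, 45, 113], [19, 45, 108], [17, 44, 110], [21, 48, 111], [18, 42, 109], [20, 42, 109], [19, 43, 83], [0, 0, 22], [0, 24, 21], [130, 26, 29]]]
```

Run:
```python
from st import *
for n in("scene","wrist"):
    c=cam(n);im=bot.capture(n);cv2.imwrite(f"pics/n2{n}.png",im);h=cv2.cvtColor(im,cv2.COLOR_BGR2HSV)
    m=cv2.inRange(h,(112,50,12),(155,255,255))
    k,_,s,ct=cv2.connectedComponentsWithStats(m)
    for i in range(1,k):
        p=onz(c,*ct[i],33)[:2];d=p-F["N"][:2];w=F["N"][2];q=np.array((d@[np.cos(w),np.sin(w)],d@[-np.sin(w),np.cos(w)]))
        if s[i,4]>4 and abs(q[0])<130 and abs(q[1])<50: print(n,s[i],ct[i],q)
```

```text
scene [210 187   9   9  40] [213.5 190.1] [-42.7   2. ]
wrist [262 300  13  23 193] [269.5 311.8] [-35.4  -3.6]
```

The smaller bottle sits about 25 mm ahead of the TCP, as it should while in contact. I'll push on.

Emit:
jog_arm(
  targets=[
    {"xyz": [-0.075, 0, -0.009], "spin": 0},
    {"xyz": [-0.075, 0, -0.009], "spin": 0},
    {"xyz": [-0.075, 0, -0.009], "spin": 0},
    {"xyz": [-0.075, 0, -0.009], "spin": 0},
    {"xyz": [-0.075, 0, -0.009], "spin": 0},
    {"xyz": [-0.075, 0, -0.009], "spin": 0},
    {"xyz": [-0.075, 0, -0.009], "spin": 0},
    {"xyz": [-0.075, 0, -0.009], "spin": 0},
    {"xyz": [-0.075, 0, -0.009], "spin": 0},
    {"xyz": [-0.075, 0, -0.009], "spin": 0},
  ],
)

```text
time: 15.7
tool_pos: [486.8, 289.9, 35.2]
tcp_rot: [3.142, -0.0, 2.873]
contact_force: [-0.5, -0.0, -0.0]
grip_width: 8.4
finger_force: 0.2
```

Emit:
jog_arm(
  targets=[
    {"xyz": [-0.06, 0, -0.008], "spin": 0},
    {"xyz": [-0.06, 0, -0.008], "spin": 0},
    {"xyz": [-0.06, 0, -0.008], "spin": 0},
    {"xyz": [-0.06, 0, -0.008], "spin": 0},
    {"xyz": [-0.06, 0, -0.008], "spin": 0},
    {"xyz": [-0.05, 0, -0.008], "spin": 0},
    {"xyz": [-0.04, 0, 0], "spin": 0},
    {"xyz": [-0.04, 0, 0], "spin": 0},
    {"xyz": [-0.03, 0, 0], "spin": 0},
    {"xyz": [0, 0, 0], "spin": 0},
  ],
)

```text
time: 16.95
tool_pos: [522.0, 280.2, 39.0]
tcp_rot: [3.141, 0.0, 2.873]
contact_force: [-0.4, -0.3, -0.6]
grip_width: 8.5
finger_force: 0.0
```

```bash
cat > pp.py <<'E'
from st import *
st()
for n in("scene","side","wrist"):
    c=cam(n);im=bot.capture(n);cv2.imwrite(f"pics/p{n}.png",im);h=cv2.cvtColor(im,cv2.COLOR_BGR2HSV)
    m=cv2.inRange(h,(115,60,12),(155,255,255))
    k,_,s,ct=cv2.connectedComponentsWithStats(m)
    for i in range(1,k):
        p=onz(c,*ct[i],43)[:2];d=p-F["N"][:2];w=F["N"][2];q=np.array((d@[np.cos(w),np.sin(w)],d@[-np.sin(w),np.cos(w)]))
        if s[i,4]>4 and abs(q[0])<130 and abs(q[1])<50: print(n,s[i],ct[i],q)
E
python3 pp.py
```

```text
W x -32.5 y 235.0 z 39.0 dyaw -0.081
N x 27.3 y 0.0 z 39.0 dyaw -0.001
t 16.95 F [-0.4 -0.3 -0.6] w 8.535054354507679 [522.  280.2  39. ]
scene [244 177   9   8  41] [247.1 179.9] [65.2  4.7]
wrist [262 300  13  28 262] [269.4 315.4] [63.8 -4. ]
```

The bottle measures about 64 mm along the ramp and the finger force is zero, so it is seated. I'll retreat upward.

Emit:
jog_arm(
  targets=[
    {"xyz": [0.1, 0, 0], "spin": 0},
    {"xyz": [0.15, 0, 0], "spin": 0},
    {"xyz": [0.15, 0, -0.1], "spin": 0},
    {"xyz": [0, 0, -0.2], "spin": 0},
    {"xyz": [0, 0, -0.2], "spin": 0},
    {"xyz": [0, 0, -0.2], "spin": 0},
    {"xyz": [0, 0, -0.2], "spin": 0},
    {"xyz": [0, 0, -0.2], "spin": 0},
    {"xyz": [0, 0, -0.2], "spin": 0},
    {"xyz": [0, 0, -0.2], "spin": 0},
  ],
)

```text
time: 18.35
tool_pos: [491.0, 288.7, 160.1]
tcp_rot: [3.142, 0.0, 2.873]
contact_force: [-0.1, -0.8, -0.1]
grip_width: 8.3
finger_force: 0.0
```

Emit:
jog_arm(
  targets=[
    {"xyz": [0.2, 0, -0.1], "spin": 0},
    {"xyz": [0.2, 0, -0.1], "spin": 0},
    {"xyz": [0.2, 0, -0.1], "spin": 0},
    {"xyz": [0.2, 0, -0.1], "spin": 0},
    {"xyz": [0.2, 0, -0.1], "spin": 0},
    {"xyz": [0.2, 0, -0.1], "spin": 0},
    {"xyz": [0, 0, 0], "spin": 0},
    {"xyz": [0, 0, 0], "spin": 0},
    {"xyz": [0, 0, 0], "spin": 0},
    {"xyz": [0, 0, 0], "spin": 0},
  ],
)

```text
time: 19.6
tool_pos: [398.8, 314.0, 206.7]
tcp_rot: [-3.141, -0.0, 2.872]
contact_force: [-0.1, -0.6, -0.1]
grip_width: 8.5
finger_force: 0.0
```

```bash
python3 pp.py
python3 - <<'E'
import cv2,numpy as np
a=cv2.imread("pics/pside.png")[180:340,170:370];b=cv2.imread("pics/pscene.png")[165:255,185:345]
cv2.imwrite("pics/fin.png",np.vstack([cv2.resize(a,(440,352),interpolation=cv2.INTER_CUBIC),cv2.resize(b,(440,248),interpolation=cv2.INTER_CUBIC)]))
E
```

```text
W x -160.0 y 245.1 z 206.7 dyaw -0.081
N x -100.5 y -0.0 z 206.7 dyaw -0.001
t 19.6 F [-0.1 -0.6 -0.1] w 8.481541192486189 [398.8 314.  206.7]
scene [244 177   9   8  38] [247.1 179.8] [65.3  5.5]
side [261 266  12  10  42] [267.6 269.1] [ 65.6 -19.4]
side [252 277  14  10  84] [258.7 281.1] [66.2 15.6]
wrist [262 310  14  18 184] [269.4 319.8] [62.8 -8.8]
```

View pics/fin.png

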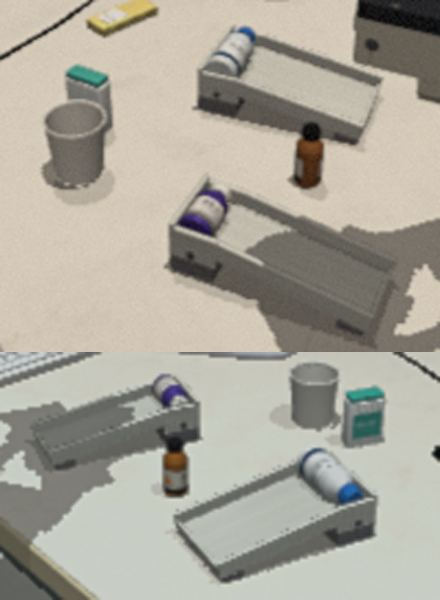

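Both bottles lie across their ramps against the stop plates: white at (235,52) and purple at (205,212) in the upper half. The bystanders haven't moved and the arm is clear, so I'll hand the job in.

```bash
python3 -c "
from plant import bot
print(bot.close_job())"
```

```text
the job is handed in; nothing more can be done
None
```

I pushed both bottles over the crests, and in the last pictures they lie at rest in the hollows against the stop plates, with the bystanders in place and the arm clear; I handed the job in at about 20 s, and no verdict was returned.

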